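# Sort the solid balance cylinder from the hollow sleeve

## Robot

A 6-joint arm with a two-finger parallel gripper is mounted at the origin on the work surface. World frame = base frame: x ahead of the robot, y to its left, z up, the work surface at z = 0. Lengths are in m, angles in rad, forces in N, time in s.
With the tool pointing down it reaches from about 0.3 to 1 m from the base axis. Payload 5.1 kg.
Tool frame: the origin (TCP) lies on the centre line of the jaws, within the pads' length; the fingertips stand 25 mm ahead of it and the grasp point (between the pads) lies 6 mm ahead of it; y points along the fingers, z is the direction in which the jaws open and shut, and the axes are right-handed (so a half turn about y gives the same grasp; the last joint's range is limited). The gripper opens to 95 mm and grips with 3 to 60 N. Pads are 20 mm wide; open, the fingers measure 119 mm over their backs; the gripper's body (75 mm by 180 mm) begins 59 mm behind the grasp point.
Start: joints at [1.241, 0.124, 1.65, -0, 1.367, -0.083], TCP at [0.159, 0.63, 0.24] pointing down, gripper open.
Joint ranges: [-2.61, 2.61], [-1.02, 2.33], [0.03, 2.71], [-1.35, 4.49], [0.32, 2.68], [-2.91, 2.91]. Speed limits (rad/s): [2.57, 2.57, 3.14, 3.14, 3.14, 3.14].

## Interface

Orientations are given as a rotation vector (axis times angle).
In Python, from rig import reach, movel, goto_joints, gripper_open, gripper_close, wait, ik, get_state, snapshot, MotionError, close_job gives the robot as it stands. The module is installed in compiled form; this text tells all that it offers. Calls block until the motion is done:
- reach(position, orientation): joint-space move of the TCP to a pose.
- movel(position, rotation=None, rate=0.15): straight line of the TCP; rotation=None keeps the orientation; rate is the mean speed in m/s.
- goto_joints(angles): joint-space move.
- gripper_open() and gripper_close(newtons=None): open the fingers fully, or close them until they stop; newtons is the grip in N (None keeps the last).
- wait(seconds).
- ik(position, orientation): joint angles nearest the present ones, or None.
- get_state(): the state.
- snapshot(name): name is "side" or "top"; returns a dict with "color" (480x640x3 uint8, blue, green, red), "depth" (480x640 float32, m along the optical axis (not along the pixel's ray), 0 where there is no reading), "K" (3x3 intrinsics, pixels), "rvec" (rotation vector, rad) and "tvec" (3), from world to camera coordinates, as OpenCV has them. Camera axes: x right, y down, z forward; pixel columns grow to the right and rows downward; lengths in m; the calibration is good to about 2 mm. A picture is of the moment at which its call begins.
A pose or a line that the arm cannot do raises MotionError and nothing moves.
- close_job(): hands the job in, once; it reports no verdict.
The state is a dict: "time_s": time; "q": joint angles; "joint_velocities": joint speeds; "tau": joint torques, N m; "tcp_pos": TCP position; "eef_rot": TCP orientation; "force": force on the tool from outside, world axes, zero at the start; "wrist_torque": the same for the moment, N m; "width": finger opening in m.
Only numpy, scipy, OpenCV 4.12 (cv2) and the standard library are available. Lean on these libraries where they do the work, as an engineer would, in place of code of your own. Each camera call takes 0.05 s, during which the arm holds its last target.

## Task

Two capped steel cylinders from the centrifuge look the same, but one is a solid balance weight and the other a light hollow sleeve, and only their weight when lifted tells which. Stand the solid one upright in the blue tray and the hollow one upright in the yellow tray. Set each down on the tray's floor rather than dropping it in.

Things in the scene. Friction and masses are not known exactly. Their poses are not given: they have to be found in the camera images.
- cylinder_a: One of two identical-looking upright steel cylinders with orange caps and two thin dark bands: diameter 38 mm, 74 mm tall with its 12 mm cap, straight sides, standing loose on the bench. Origin: centre of its underside, z up along its axis. One of the two is solid steel, 490 to 600 g; the other is a hollow sleeve, 105 to 135 g; this name does not tell which.
- cylinder_b: One of two identical-looking upright steel cylinders with orange caps and two thin dark bands: diameter 38 mm, 74 mm tall with its 12 mm cap, straight sides, standing loose on the bench. Origin: centre of its underside, z up along its axis. One of the two is solid steel, 490 to 600 g; the other is a hollow sleeve, 105 to 135 g; this name does not tell which.
- blue_tray: Blue plastic tray, fixed to the bench: 150 x 150 mm outside, 40 mm tall, walls and floor 5 mm thick, open above. Origin: centre of its underside on the bench; z up; x and y along its sides.
- yellow_tray: Yellow plastic tray, fixed to the bench: 150 x 150 mm outside, 40 mm tall, walls and floor 5 mm thick, open above. Origin: centre of its underside on the bench; z up; x and y along its sides.
Mind the look-alikes: they are no part of the job. Leave any green or pink look-alike of the blue_tray alone.

How it is judged:
By the outcome, as a careful person would: the job done as asked, in the order asked, and still so for the second after the job is handed in, with the robot touching nothing.
It also fails if it takes over 54 s, if anything falls off the work surface, if the arm or the gripper's body presses on something with over 40 N, if the wrist force passes 120 N, or if a joint passes its speed limit or range.

## Working session

There is one attempt and no reset: what is moved stays moved. The work goes in short steps, each a Python script; the robot and the scene stay as the last script left them, time stands still between calls to the robot, and variables do not carry over. Pictures are saved under pics/ and viewed, and the job is handed in when it is done.

```bash
mkdir -p pics
python3 - <<'E'
from rig import *
import cv2,numpy as np
for n in("side","top"):
    s=snapshot(n); cv2.imwrite(f"pics/{n}0.png",s["color"]); np.savez(f"{n}0.npz",**s)
    R=cv2.Rodrigues(np.array(s["rvec"]))[0]; print(n,s["K"],-R.T@np.array(s["tvec"]).ravel(),R[2])
print(get_state())
E
```

```text
side [[559.69379127   0.         322.12178535]
 [  0.         559.69379127 240.27178612]
 [  0.           0.           1.        ]] [-0.2166145  -0.91935141  0.9432629 ] [ 0.47795688  0.5843479  -0.65581609]
top [[528.65760836   0.         315.55568205]
 [  0.         528.65760836 245.61131578]
 [  0.           0.           1.        ]] [ 0.35122606 -0.12521083  1.23062404] [ 6.31339667e-02 -1.29221581e-04 -9.98005053e-01]
{'time_s': 0.1, 'q': array([ 1.24139397e+00,  1.24430251e-01,  1.65150986e+00, -4.01079302e-05,
        1.36751730e+00, -8.26000260e-02]), 'joint_velocities': array([ 0.00092771, -0.00157365, -0.00280011,  0.00228626,  0.00080875,
        0.00010989]), 'tau': array([ 7.42473021e-04, -4.18878365e+01, -3.61097574e+01,  7.76169123e-02,
        4.61251626e-02, -7.95345818e-05]), 'tcp_pos': array([0.1586645 , 0.62979184, 0.23853247]), 'eef_rot': array([-1.56393458,  0.19406152, -0.1935215 ]), 'force': array([0.33588874, 0.45096573, 0.29440656]), 'wrist_torque': array([ 0.00414907, -0.01969239,  0.04035106]), 'width': 0.09516268009234922}
```

View pics/side0.png

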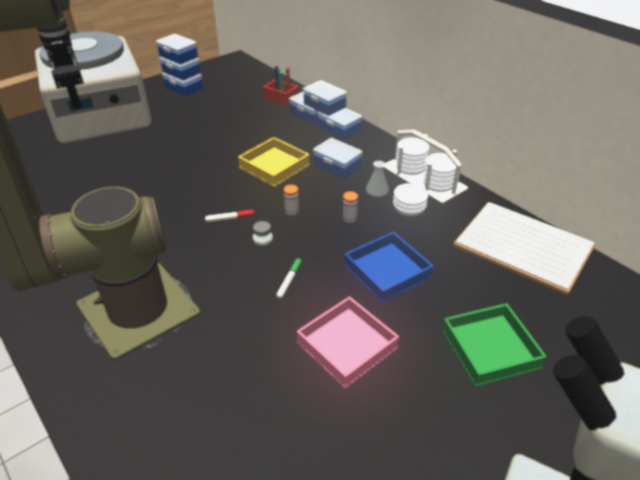

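View pics/top0.png

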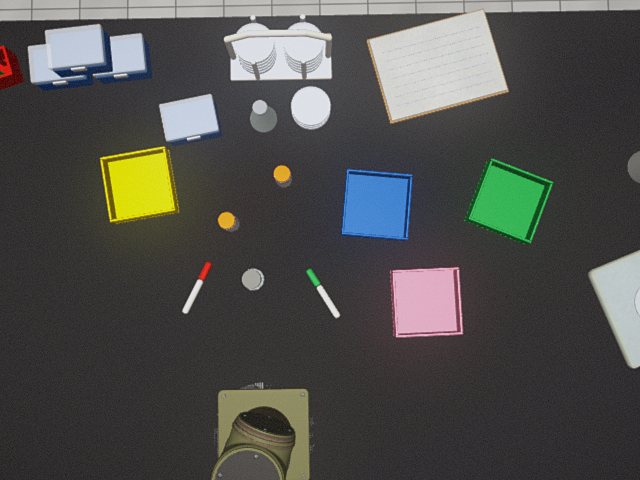

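The side view shows the orange-capped cylinders at (291,200) and (350,207). In the top view their caps are at (282,174) and (227,220), with the blue tray at (377,205) and the yellow tray at (139,185). Next I measure their positions from both views.

```bash
cat > h.py <<'E'
import cv2,numpy as np
def load(n): return dict(np.load(n))
def cam(s): return cv2.Rodrigues(np.array(s["rvec"]))[0],np.array(s["tvec"]).ravel(),s["K"]
def cloud(s):
    R,t,K=cam(s); v,u=np.mgrid[:480,:640]; z=s["depth"]
    P=np.stack([(u-K[0,2])/K[0,0]*z,(v-K[1,2])/K[1,1]*z,z],-1)
    return (P-t)@R
def ray(s,uv,h):
    R,t,K=cam(s); d=R.T@np.linalg.inv(K)@np.array([uv[0],uv[1],1.]); c=-R.T@t
    return c+d*(h-c[2])/d[2]
def tri(s1,p1,s2,p2):
    Ps=[]
    for s in(s1,s2):
        R,t,K=cam(s); Ps.append(K@np.c_[R,t])
    X=cv2.triangulatePoints(Ps[0],Ps[1],np.array(p1,float).reshape(2,1),np.array(p2,float).reshape(2,1)); return (X[:3]/X[3]).ravel()
def mask(s,c):
    h=cv2.cvtColor(s["color"],cv2.COLOR_BGR2HSV)
    lo,hi={"orange":((8,150,90),(20,255,255)),"blue":((100,140,60),(125,255,255)),"yellow":((22,120,60),(34,255,255))}[c]
    return cv2.inRange(h,lo,hi)
def blobs(m,a=40):
    n,l,st,ce=cv2.connectedComponentsWithStats(m)
    return [(st[i,4],ce[i],l==i) for i in range(1,n) if st[i,4]>a]
E
python3 - <<'E'
from h import *
S={n:load(n+"0.npz") for n in("side","top")}
for n,s in S.items():
    C=cloud(s)
    for c in("orange","blue","yellow"):
        for a,ce,m in blobs(mask(s,c)):
            P=C[m&(s["depth"]>0)]
            if len(P)<5: continue
            zt=np.percentile(P[:,2],[5,50,95]); 
            print(n,c,a,ce.round(1),"z",zt.round(4),"mean",P.mean(0).round(4))
            if c=="orange":
                T=P[P[:,2]>zt[2]-.006]; print("   top mid",((T.min(0)+T.max(0))/2).round(4),T.mean(0).round(4),np.ptp(T,axis=0).round(3))
            elif a>1000:
                # rim
                cnt=max(cv2.findContours(m.astype(np.uint8),0,2)[0],key=cv2.contourArea)
                T=P[(P[:,2]>.033)&(P[:,2]<.05)]; r=cv2.minAreaRect(T[:,:2].astype(np.float32)); print("   rim",len(T),np.median(T[:,2]),r)
                F=P[P[:,2]<.012]; print("   floor z",np.median(F[:,2]),cv2.minAreaRect(F[:,:2].astype(np.float32)))
                q=cv2.approxPolyDP(cv2.convexHull(cnt),8,True).reshape(-1,2); print("   poly",q.tolist(),[ray(s,p,.04)[:2].round(3).tolist() for p in q])
E
```

```text
side orange 109 [290.4 188.9] z [-0.0004  0.0737  0.0763] mean [0.4885 0.0763 0.0675]
   top mid [0.4838 0.0683 0.0746] [0.4836 0.0674 0.074 ] [0.034 0.039 0.008]
side orange 100 [350.2 196. ] z [0.0697 0.0732 0.0771] mean [ 0.5875 -0.0521  0.0713]
   top mid [ 0.5853 -0.0555  0.0748] [ 0.5857 -0.0551  0.0739] [0.037 0.036 0.007]
side blue 244 [179.8  55. ] z [0.1335 0.145  0.1599] mean [0.6061 0.8759 0.1458]
side blue 226 [182.8  71.2] z [0.074  0.0859 0.0986] mean [0.607  0.8752 0.086 ]
side blue 263 [184.9  87.5] z [0.0082 0.0222 0.038 ] mean [0.6053 0.8788 0.0227]
side blue 2216 [387.9 264.2] z [0.0022 0.0059 0.0407] mean [ 0.5292 -0.2584  0.0125]
   rim 463 0.03933892125736073 ((0.5191143751144409, -0.2684282660484314), (0.15455594658851624, 0.15371188521385193), 83.610595703125)
   floor z 0.005102215086817467 ((0.5340871810913086, -0.23636189103126526), (0.16112154722213745, 0.12460848689079285), 85.19255828857422)
   poly [[394, 233], [432, 266], [382, 290], [346, 253]] [[0.598, -0.207], [0.582, -0.348], [0.438, -0.33], [0.457, -0.187]]
side yellow 1614 [272.8 160.1] z [0.000
[... 960 characters left out ...]
5), 84.06963348388672)
   poly [[347, 169], [412, 175], [406, 239], [341, 235]] [[0.6, -0.2], [0.584, -0.348], [0.438, -0.33], [0.45, -0.183]]
top yellow 4822 [139.  184.8] z [0.0003 0.0055 0.0392] mean [0.5773 0.2832 0.0113]
   rim 695 0.038135881440492535 ((0.5751649737358093, 0.27881935238838196), (0.15095913410186768, 0.15313614904880524), 9.3594331741333)
   floor z 0.004256806841744784 ((0.5803411602973938, 0.2873397469520569), (0.16444379091262817, 0.1680573672056198), 9.10627555847168)
   poly [[164, 146], [179, 212], [110, 222], [100, 157]] [[0.66, 0.217], [0.508, 0.183], [0.488, 0.339], [0.638, 0.363]]
top yellow 43 [228.3 223.1] z [0.0696 0.0728 0.0753] mean [0.4775 0.0659 0.0726]
```

Run:
```python
from h import *
S={n:load(n+"0.npz") for n in("side","top")}
U={}
for n,s in S.items():
    C=cloud(s); h=cv2.cvtColor(s["color"],cv2.COLOR_BGR2HSV)
    m=cv2.inRange(h,(8,140,90),(24,255,255))
    for a,ce,mm in sorted(blobs(m,60),key=lambda b:b[1][0]):
        if n=="top" and not(200<ce[0]<300 and 150<ce[1]<240): continue
        P=C[mm]; z=P[:,2]; T=P[(z>.068)&(z<.082)]
        (c,r)=cv2.minEnclosingCircle(T[:,:2].astype(np.float32))
        v,u=np.nonzero(mm&(C[...,2]>.069)); print(n,a,ce.round(1),"top z",np.median(T[:,2]).round(4),"mean",T.mean(0).round(4),"circ",np.round(c,4),round(r,4))
        U.setdefault(n,[]).append((u.mean(),v.mean()))
print(U)
for i,j in((0,0),(1,1)): print(tri(S["top"],U["top"][i],S["side"],U["side"][j]).round(4))
# standing things near
C=cloud(S["top"]); 
for uv in((263,108),(252,278),(310,107)): print(uv,C[uv[1],uv[0]].round(3))
```

```text
side 1206 [271.5 161.3] top z nan mean [nan nan nan] circ [0. 0.] 0.0
side 122 [290.3 188.9] top z 0.0739 mean [0.4826 0.0675 0.0736] circ [0.4833 0.0687] 0.0216
side 115 [349.9 195.9] top z 0.0733 mean [ 0.5852 -0.0554  0.0735] circ [ 0.586  -0.0558] 0.0198
top 233 [225.9 219.8] top z 0.0728 mean [0.4844 0.0708 0.0729] circ [0.4847 0.0709] 0.0189
top 224 [281.5 173. ] top z 0.0732 mean [ 0.586  -0.0528  0.0733] circ [ 0.5866 -0.0524] 0.0186
{'side': [(np.float64(268.3333333333333), np.float64(166.83333333333334)), (np.float64(290.6764705882353), np.float64(189.35294117647058)), (np.float64(350.36893203883494), np.float64(196.1747572815534))], 'top': [(np.float64(226.0095238095238), np.float64(220.0)), (np.float64(281.57416267942585), np.float64(173.22488038277513))]}
[0.4509 0.0714 0.1584]
[ 0.5087 -0.0181  0.1294]
(263, 108) [ 0.729 -0.015  0.087]
(252, 278) [0.356 0.018 0.042]
(310, 107) [ 0.743 -0.118  0.048]
  return _methods._mean(a, axis=axis, dtype=dtype,
  ret = ret.dtype.type(ret / rcount)
<stdin>:11: RuntimeWarning: Mean of empty slice.
  ret = um.true_divide(
```

```bash
cat > r.py <<'E'
from rig import *
import numpy as np
from scipy.spatial.transform import Rotation as Ro
def ori(phi):
    y=np.array([0,0,-1.]); z=np.array([np.cos(phi),np.sin(phi),0]); x=np.cross(y,z)
    return Ro.from_matrix(np.c_[x,y,z]).as_rotvec()
def F(n=10):
    f=[]
    for _ in range(n): wait(.03); f.append(get_state()["force"])
    return np.mean(f,0).round(2)
E
python3 - <<'E'
from r import *; from h import *
st=get_state(); M=Ro.from_rotvec(st["eef_rot"]).as_matrix(); print(M.round(3),np.degrees(np.arctan2(M[1,2],M[0,2])))
T,S=load("top0.npz"),load("side0.npz")
print(tri(T,(226,220),S,(290.7,189.35)),tri(T,(281.6,173.2),S,(350.4,196.2)))
for n,p in dict(a=(.4845,.0697),b=(.586,-.054),bl=(.5195,-.267),ye=(.575,.278)).items():
    for d in(-6,9.4,84,99.4,-84,-96,174):
        q=ik([*p,.2],ori(np.radians(d))); q2=ik([*p,.056],ori(np.radians(d)))
        print(n,d,None if q is None else q.round(2)[[0,5]], q2 is not None)
E
```

```text
[[ 0.97  -0.001  0.244]
 [-0.244 -0.002  0.97 ]
 [-0.    -1.    -0.002]] 75.85973996357477
[0.48500468 0.07088547 0.07063311] [ 0.58699517 -0.05307331  0.07118995]
a -6 [0.03 0.14] True
a 9.4 [ 0.03 -0.13] True
a 84 [ 0.03 -1.43] True
a 99.4 [ 0.03 -1.7 ] True
a -84 [0.03 1.5 ] True
a -96 [0.03 1.71] True
a 174 None False
b -6 [-0.18 -0.08] True
b 9.4 [-0.18 -0.35] True
b 84 [-0.18 -1.65] True
b 99.4 [-0.18 -1.92] True
b -84 [-0.18  1.28] True
b -96 [-0.18  1.49] True
b 174 None False
bl -6 [-0.57 -0.46] True
bl 9.4 [-0.57 -0.73] True
bl 84 [-0.57 -2.03] True
bl 99.4 [-0.57 -2.3 ] True
bl -84 [-0.57  0.9 ] True
bl -96 [-0.57  1.11] True
bl 174 [-0.57  2.68] True
ye -6 [0.37 0.47] True
ye 9.4 [0.37 0.2 ] True
ye 84 [ 0.37 -1.1 ] True
ye 99.4 [ 0.37 -1.37] True
ye -84 [0.37 1.83] True
ye -96 [0.37 2.04] True
ye 174 [ 0.37 -2.67] True
```

The triangulated positions agree with depth to about 1 mm in x and y. I'll grasp the first cylinder, at (0.4845, 0.070), and weigh it.

Run:
```python
from r import *
p=[.4845,.070]
reach([*p,.18],ori(0.05)); print(get_state()["time_s"],get_state()["tcp_pos"]); 
movel([*p,.13]); f0=F()
movel([*p,.056]); print(get_state()["tcp_pos"],get_state()["force"].round(2)); gripper_close(40); s=get_state(); print(s["width"],s["force"].round(2),s["time_s"])
movel([*p,.13]); wait(.3); print("delta",F()-f0,get_state()["width"],get_state()["time_s"])
import cv2
x=snapshot("side"); cv2.imwrite("pics/side1.png",x["color"])
```

```text
2.4167 [0.48460792 0.07059654 0.1801604 ]
[0.48497827 0.07001754 0.05653128] [-0.09 -0.26 -0.03]
0.03744424317042925 [ 0.41 -0.67 -0.89] 4.825
delta [-0.1   0.13 -1.07] 0.03753951662184774 6.1
```

View pics/side1.png

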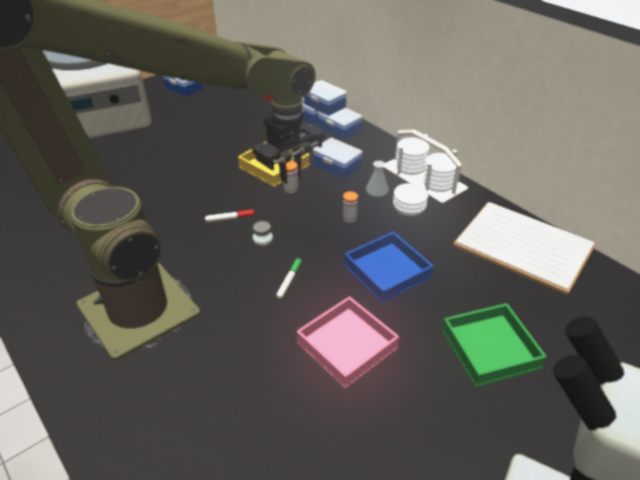

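The picture shows the cylinder lifted, with its cap now at about (291,167). The force change of 1.07 N means about 109 g, so this is the hollow one and goes in the yellow tray.

```bash
cat >> r.py <<'E'
def place(p,phi,yaw_z0=.0565):
    reach([*p,.17],ori(phi)); movel([*p,.085],rate=.12); wait(.15); f0=F(5)
    movel([*p,.0640],rate=.05)
    z=.0640
    while z>.0595:
        z-=.0008; movel([*p,z],rate=.03); f=F(3)-f0; print(round(z,4),f,get_state()["tcp_pos"][2].round(4))
        if f[2]>1.0: break
    print("before open",get_state()["force"].round(2),get_state()["width"]); gripper_open(); wait(.1); movel([*p,.17],rate=.15); print(get_state()["time_s"])
E
python3 - <<'E'
from r import *
import cv2
movel([.4845,.07,.17])
place([.575,.278],np.radians(9.4))
for n in("side","top"): cv2.imwrite(f"pics/{n}2.png",snapshot(n)["color"])
E
```

```text
0.0632 [0.44 0.72 0.61] 0.0635
0.0624 [ 0.29 -0.32  0.36] 0.0624
0.0616 [0.41 0.31 0.41] 0.0616
0.0608 [ 0.89 -0.54  0.89] 0.061
0.06 [-1.77 -1.34  7.39] 0.061
before open [-1.67 -1.32  6.01] 0.0373271028154197
13.0167
```

View pics/side2.png

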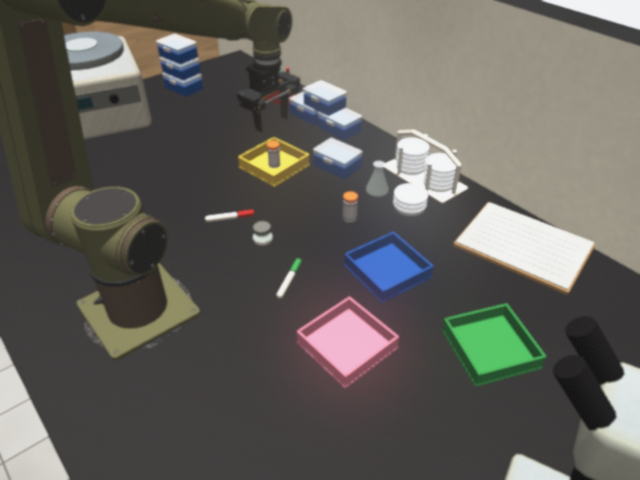

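The first cylinder stands upright in the yellow tray, with its cap at (273,146). The second is still at (350,207), so I move on to it.

Run:
```python
from r import *
import cv2
p=[.5865,-.0535]
reach([*p,.17],ori(-.05)); movel([*p,.13]); wait(.2); f0=F()
movel([*p,.056]); gripper_close(50); s=get_state(); print(s["width"],s["force"].round(2),s["tcp_pos"])
movel([*p,.13]); wait(.3); d=F()-f0; print("delta",d,get_state()["width"],get_state()["time_s"])
assert -6.5<d[2]<-4
movel([*p,.17])
place([.5195,-.267],np.radians(-6))
reach([.45,0,.3],ori(0))
for n in("side","top"):
    x=snapshot(n); cv2.imwrite(f"pics/{n}3.png",x["color"]); np.savez(n+"3.npz",**x)
print(get_state()["time_s"])
```

```text
0.037481445562711074 [-2.38  0.71  1.5 ] [ 0.58619666 -0.05348481  0.05592902]
delta [-0.34 -0.08 -5.28] 0.0373327255352966 18.1917
0.0632 [-0.18  0.49 -0.45] 0.0635
0.0624 [-0.06  0.55 -0.57] 0.0624
0.0616 [-0.1  -0.35 -0.33] 0.0615
0.0608 [ 0.36 -0.12  0.39] 0.061
0.06 [-2.94  1.7   8.89] 0.0609
before open [-3.14  1.63  4.26] 0.036989065851578906
25.05
26.3167
```

View pics/side3.png

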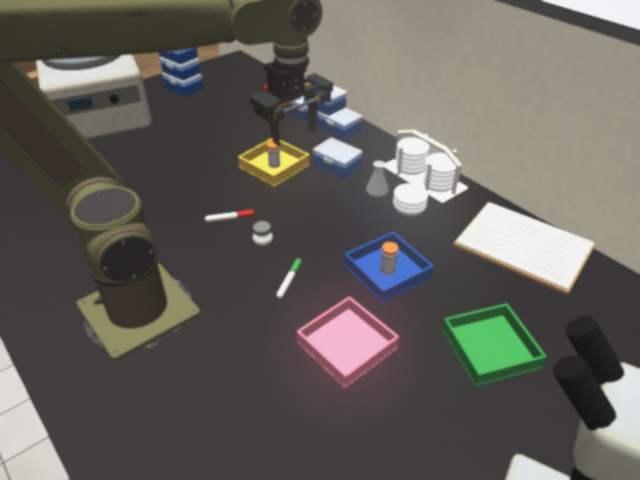

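View pics/top3.png

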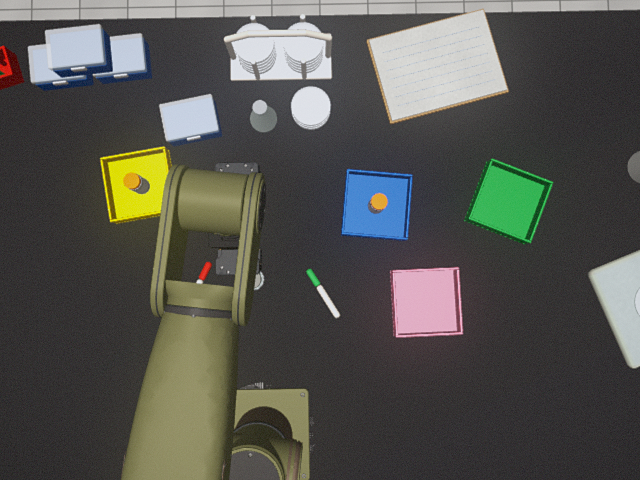

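Both cylinders stand upright near the middle of their trays: in the top view the caps are at (132,181) in yellow and (378,202) in blue. Nothing else has moved and the gripper is clear, so I hand in.

Run:
```python
from rig import *
close_job()
```

```text
the job is handed in; nothing more can be done
```

I lifted and weighed both cylinders, stood each one upright in its tray, and handed the job in at about 26 s of the 54 s limit.

| Cylinder (start position, m) | Force change when lifted | Mass | Tray |
|---|---|---|---|
| (0.485, 0.070) | 1.07 N | about 109 g, hollow | yellow |
| (0.586, -0.054) | 5.28 N | about 538 g, solid | blue |

- **Setting down:** I lowered each one slowly until it touched the tray floor, then let go. The contact force was 7 to 9 N.
- **Last pictures:** Both stand upright near the middle of their trays. The green and pink trays and everything else look unmoved, and the gripper is clear.
- **Disagreements:** My first triangulation paired the wrong image points, and I redid it. Triangulation then put the cap tops at 71 mm, against 73–74 mm from depth and 74 mm from the text. I used the depth figure. No other check failed.

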